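# Set the code on the blue blade box

### The job

Set the code on the blue blade box so that it can be opened: first turn its black dial until the pointer is at the red stud, then turn its white dial until the pointer is at the green stud. Turn one dial at a time, and do not touch the orange box that looks like it.

Things in the scene. Friction and masses are not known exactly. Their poses are not given: they have to be found in the camera images.
- blue_box: BLUE steel box, 140 deep x 230 wide x 70 mm high, shut, fixed. Origin: centre of its underside; own x away from the robot (within 20 degrees). Two upright dials on the lid, 110 mm apart: black at own +y, white at -y. Under each is a fixed steel plate, radius 43, 4 thick, with studs 34 mm from the axis: yellow at own +x, red 60 degrees anticlockwise of it seen from above, green 60 clockwise.
- black_dial_grip (a point): Black dial of the blue box. Point: on its axis, at gripping height, 105 mm above the bench. Disc 46 mm across, top 80 mm above the bench; on it an upright grip bar 42 long, 14 thick, 34 high (top at 114 mm), pinched across its 14 mm from above. Own x: along the bar, the way its pointer looks (white stripe on that half of the bar's top and down that end); z up.
- black_dial (a joint): Black dial of the blue box, rad, positive anticlockwise from above: 0 = pointer at the yellow stud, 1.047 = red, -1.047 = green. Stops at -1.6 and 1.6. Stiff (0.06 N m), no spring or clicks: stays where left. Starts 0.6 to 1.35 rad clockwise of the red stud.
- white_dial_grip (a point): White dial of the blue box. Point: on its axis, at gripping height, 105 mm above the bench. Disc 46 mm across, top 80 mm above the bench; on it an upright grip bar 42 long, 14 thick, 34 high (top at 114 mm), pinched across its 14 mm from above. Own x: along the bar, the way its pointer looks (black stripe on that half of the bar's top and down that end); z up.
- white_dial (a joint): White dial of the blue box, rad, positive anticlockwise from above: 0 = pointer at the yellow stud, 1.047 = red, -1.047 = green. Stops at -1.6 and 1.6. Stiff (0.06 N m), no spring or clicks: stays where left. Starts 0.6 to 1.35 rad anticlockwise of the green stud.
- orange_box: An ORANGE box of the same size with the same two dials, to be left alone. Origin: centre of its underside, on the bench; own x axis away from the robot, give or take 20 degrees. The blue and orange boxes stand side by side, either one on the left.

How it is judged:
By the outcome, as a careful person would: the job done as asked, in the order asked, and still so for the second after the job is handed in, with the robot touching nothing.
It also fails if it takes over 51 s, if anything falls off the work surface, if the arm or the gripper's body presses on something with over 40 N, if the wrist force passes 120 N, or if a joint passes its speed limit or range.

### The arm

A 6-joint arm with a two-finger parallel gripper is mounted at the origin on the work surface. World frame = base frame: x ahead of the robot, y to its left, z up, the work surface at z = 0. Lengths are in mm, angles in rad, forces in N, time in s.
With the tool pointing down it reaches from about 400 to 925 mm from the base axis. Payload 12.5 kg.
Tool frame: the origin (TCP) lies between the finger pads; the fingertips stand 19 mm ahead of it and the grasp point (between the pads) is the TCP (env.tips_ahead is the distance from the TCP to the fingertips, in mm); z points along the fingers, y is the line along which they close (so a half turn about z gives the same grasp; the last joint's range is limited). The gripper opens to 95 mm and grips with 3 to 60 N. Pads are 20 mm wide; open, the fingers measure 119 mm over their backs; the gripper's body (75 mm by 180 mm) begins 59 mm behind the grasp point.
Start: joints at [1.046, 0.491, 1.559, -0, 1.092, -0.106], TCP at [254.15, 571.01, 233.661] pointing down, gripper open.
Joint ranges: [-3.1, 3.1], [-0.84, 2.19], [0.05, 2.79], [-1.13, 4.28], [0.06, 2.93], [-2.69, 2.69]. Speed limits (rad/s): [2.22, 2.22, 2.79, 3.14, 3.14, 3.14].

### API

Orientations are given as [roll, pitch, yaw] about the fixed x, y, z axes, in that order (R = Rz(yaw) Ry(pitch) Rx(roll)).
In Python, from cell import env gives the robot as it stands.
- The arm moves only by the shell command python3 -m crank 'ROWS'. ROWS is JSON, a list of rows, each a list of 5 numbers: the shift along the tool's x, y, z in mm, then the turn about the tool's z in degrees, then the finger opening in mm, from 0 to 95.1. In form: [[dx, dy, dz, yaw, grip], ...]. A call has 1 to 10 rows; each row is the pose to reach, as a shift and turn from the pose commanded when the call began, along the tool's axes at that moment; what a row does not reach only later rows make up. A row lasts 1/12 s, in which the tool goes at most 41.7 mm and 7.16 degrees, less where a joint would pass 70% of its speed; a pose out of reach is approached as far as the arm can. A call with a gripper value outside its range is refused whole. The fingers move at their own pace and stop on an object; the grip force is fixed at half the most. Time passes only in rows, so rows that repeat a pose let the fingers close. It gives the time, the measured TCP pose, the force, the opening and the grip force at its end, in the units of the state.
- env.state(): the state, without advancing time (a new reading comes with each control period).
- env.read_camera(name): name is "scene" or "top"; returns a dict with "img" (400x640x3 uint8, blue, green, red), "K" (3x3 intrinsics, pixels), "pose" (4x4, takes a point from camera to world coordinates). Camera axes: x right, y down, z forward; pixel columns grow to the right and rows downward; lengths in mm; the calibration is good to about 2 mm. A picture is of the moment at which its call begins. There is no depth.
- env.job_done(): hands the job in; it is judged then, once.
The state is a dict: "t": time; "joints": joint angles; "qvel": joint speeds; "tau": joint torques, N m; "eef_pos": TCP position; "tcp_rot": TCP orientation; "ft_force": force on the tool from outside, world axes, zero at the start; "moment": the same for the moment, N m; "opening": opening from 0.0 (shut) to 1.0 (fully open); "grip_force": force on a finger pad.
Only numpy, scipy, OpenCV 4.12 (cv2) and the standard library are available. Lean on these libraries where they do the work, as an engineer would, in place of code of your own. Each camera call takes 0.05 s, during which the arm holds its last target. There are 200 camera calls.

## Working session

There is one attempt and no reset: what is moved stays moved. The work goes in short steps, Python scripts to look and compute and a shell command to move; the robot and the scene stay as the last step left them, time stands still between calls to the robot, and variables do not carry over. Pictures are saved under pics/ and viewed, at most 10 in all, crops included, and the job is handed in when it is done.

```bash
mkdir -p pics; python3 - <<'E'
from cell import env
import cv2
for n in("top","scene"):
    c=env.read_camera(n); cv2.imwrite(f"pics/{n}0.png",c["img"]); print(n,c["K"].round(1).tolist(),c["pose"].round(3).tolist())
s=env.state();print(s["t"],s["eef_pos"],s["tcp_rot"])
E
```

```text
top [[430.3, 0.0, 321.3], [0.0, 430.3, 201.5], [0.0, 0.0, 1.0]] [[-0.023, -0.982, 0.186, 397.392], [-0.999, 0.027, 0.021, -14.479], [-0.026, -0.186, -0.982, 946.371], [0.0, 0.0, 0.0, 1.0]]
scene [[377.3, 0.0, 319.0], [0.0, 377.3, 202.4], [0.0, 0.0, 1.0]] [[0.05, 0.824, -0.565, 1045.788], [0.999, -0.034, 0.039, -35.814], [0.013, -0.566, -0.824, 801.908], [0.0, 0.0, 0.0, 1.0]]
0.1 [254.04578367 570.82166091 233.11344885] [-3.14057640e+00 -7.83720132e-05  2.72282498e+00]
```

View pics/top0.png

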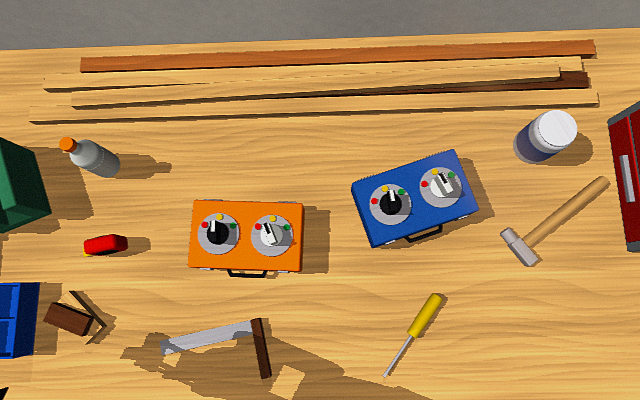

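View pics/scene0.png

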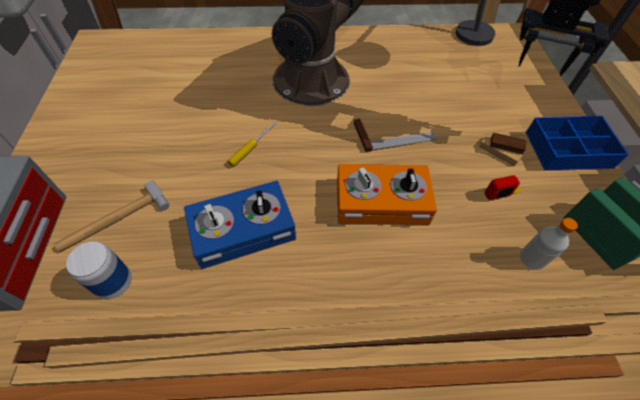

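The blue box is on the robot's right, at about (415,198) in the top view. Its black dial is near (392,203) and its white dial near (442,186). Next I'll enlarge that area.

```bash
python3 - <<'E'
import cv2
a=cv2.imread("pics/top0.png")[145:245,350:480];cv2.imwrite("pics/c1.png",cv2.resize(a,None,fx=6,fy=6,interpolation=cv2.INTER_CUBIC))
a=cv2.imread("pics/scene0.png")[175:265,180:300];cv2.imwrite("pics/c2.png",cv2.resize(a,None,fx=6,fy=6,interpolation=cv2.INTER_CUBIC))
E
```

```text
(no output)
```

View pics/c1.png

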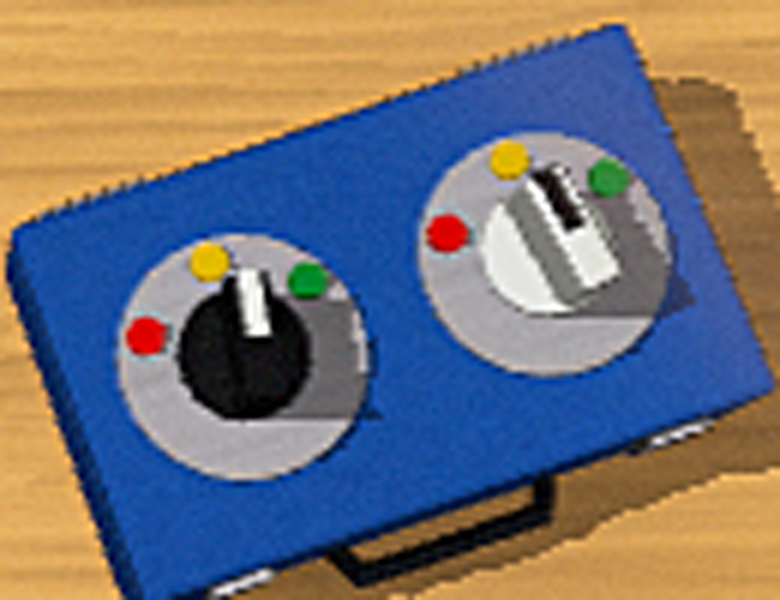

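View pics/c2.png

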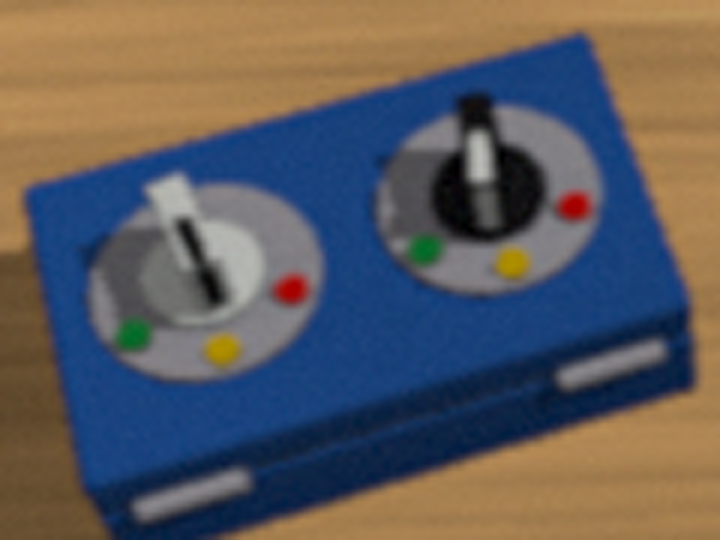

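Both views show the studs and stripes clearly. In the top crop the black stripe runs from (258,335) to (247,270) and the white dial's from (570,227) to (540,172). Now I'll fit the box pose and dial angles.

```bash
cat > fit.py <<'E'
import numpy as np
from scipy.optimize import least_squares
CAM={"top":([430.3,321.3,201.5],np.array([[-0.023,-0.982,0.186,397.392],[-0.999,0.027,0.021,-14.479],[-0.026,-0.186,-0.982,946.371]])),
"scene":([377.3,319.0,202.4],np.array([[0.05,0.824,-0.565,1045.788],[0.999,-0.034,0.039,-35.814],[0.013,-0.566,-0.824,801.908]]))}
def proj(c,P):
    (f,cx,cy),M=CAM[c]; p=M[:,:3].T@(np.array(P)-M[:,3]); return np.array([cx+f*p[0]/p[2],cy+f*p[1]/p[2]])
def unproj(c,u,v,z):
    (f,cx,cy),M=CAM[c]; d=M[:,:3]@[(u-cx)/f,(v-cy)/f,1]; return M[:,3]+d*(z-M[2,3])/d[2]
rz=lambda a:np.array([[np.cos(a),-np.sin(a)],[np.sin(a),np.cos(a)]])
E
python3 - <<'E'
from fit import *
D={"b":0.055,"w":-0.055}
S={"y":0,"r":np.pi/3,"g":-np.pi/3}
obs=[]
def add(c,o,**k):
    for n,(x,y) in k.items(): obs.append((c,n,o[0]+(x+.5)/6-.5,o[1]+(y+.5)/6-.5))
add("top",(350,145),by=(210,262),br=(146,337),bg=(307,281),wy=(510,160),wr=(446,233),wg=(607,177),bp=(245,357),wp=(543,253),be=(247,270),bi=(258,335),we=(540,172),wi=(570,227))
add("scene",(180,175),by=(512,263),br=(574,207),bg=(425,249),wy=(222,350),wr=(291,291),wg=(133,335),be=(480,182),wi=(183,222),we=(200,265),bi=(478,130))
def pt(n,p):
    x,y,a,tb,tw,ri=p[:6]; c=np.array([0,55. if n[0]=="b" else -55])
    k=n[1]
    if k in S: l=c+34*np.array([np.cos(S[k]),np.sin(S[k])]);z=77
    elif k=="p": l=c;z=74
    else:
        t=tb if n[0]=="b" else tw; l=c+(21 if k=="e" else ri)*np.array([np.cos(t),np.sin(t)]);z=114
    return [*(rz(a)@l+[x,y]),z]
def res(p):
    o={"top":p[6:8],"scene":p[8:10]}
    return np.concatenate([[ (proj(c,pt(n,p))+o[c]-[u,v])  for c,n,u,v in obs]]).ravel().tolist()+list(p[6:]/1.0)
r=least_squares(res,[490,-220,.2,-.4,-.4,0]+[0]*4,loss="soft_l1",x_scale=[10,10,.1,.1,.1,5,1,1,1,1])
p=r.x;print(p.round(3));R=np.array(res(p)[:2*len(obs)]).reshape(-1,2)
for o,e in zip(obs,R):print(o[0],o[1],e.round(2))
for n in"bw":print(n,np.round(rz(p[2])@[0,55 if n=="b" else -55]+p[:2],1),"bar world yaw",p[2]+p[3 if n=="b" else 4])
E
```

```text
[ 5.71293e+02 -1.88684e+02  3.08000e-01 -1.96000e-01  1.44000e-01
 -3.34000e-01  1.47000e-01  2.15000e-01  1.17000e-01  2.65000e-01]
top by [-0.23  0.1 ]
top br [-0.14 -0.13]
top bg [-0.03 -0.05]
top wy [-0.29 -0.02]
top wr [ 0.08 -0.05]
top wg [-0.05  0.11]
top bp [-0.42 -0.15]
top wp [ 0.02 -0.06]
top be [0.15 0.3 ]
top bi [ 0.1 -0. ]
top we [ 0.11 -0.2 ]
top wi [ 0.57 -0.05]
scene by [ 0.05 -0.12]
scene br [ 0.06 -0.39]
scene bg [-0.06  0.02]
scene wy [ 0.04 -0.08]
scene wr [ 0.03 -0.38]
scene wg [0.03 0.11]
scene be [0.13 0.1 ]
scene wi [-0.36 -0.23]
scene we [ 0.18 -0.03]
scene bi [-0.24  0.93]
b [ 554.6 -136.3] bar world yaw 0.11143103838891727
w [ 588.  -241.1] bar world yaw 0.45148647982636264
```

```bash
cat > to.py <<'E'
import sys,numpy as np
from cell import env
from scipy.spatial.transform import Rotation as Ro
s=env.state(); x,y,z,yaw=map(float,sys.argv[1:5])
R=Ro.from_euler("xyz",s["tcp_rot"]).as_matrix()
w=np.arctan2(R[1,0],R[0,0])
print("t",round(s["t"],2),"pos",s["eef_pos"].round(1),"yaw",round(w,3),"row",(R.T@(np.array([x,y,z])-s["eef_pos"])).round(1),"turn",round(np.degrees((w-yaw+np.pi)%(2*np.pi)-np.pi),1),"j6",s["joints"][5].round(2),"F",s["ft_force"].round(1),"open",s["opening"],s["grip_force"])
E
python3 to.py 554.6 -136.3 180 0.1114
```

```text
t 0.1 pos [254.  570.8 233.1] yaw 2.723 row [-562.1 -523.7   53.6] turn 149.6 j6 -0.11 F [ 0.5 -0.2  0.3] open 1.001661743311941 0.0
```

```bash
python3 -m crank '[[-562,-524,0,150,50],[-562,-524,0,150,50],[-562,-524,0,150,50],[-562,-524,0,150,50],[-562,-524,0,150,50],[-562,-524,0,150,50],[-562,-524,0,150,50],[-562,-524,0,150,50],[-562,-524,0,150,50],[-562,-524,0,150,50]]'; python3 to.py 554.6 -136.3 180 0.1114
```

```text
t: 0.93
eef_pos: [417.2, 185.6, 233.6]
tcp_rot: [3.142, -0.0, 1.467]
ft_force: [1.8, 0.6, -0.0]
opening: 0.527
grip_force: 0.0
t 0.93 pos [417.2 185.6 233.6] yaw 1.467 row [-305.9  170.    53.6] turn 77.7 j6 0.38 F [ 1.8  0.6 -0. ] open 0.5274459739855274 0.0
```

```bash
python3 -m crank '[[-306,170,54,78,50],[-306,170,54,78,50],[-306,170,54,78,50],[-306,170,54,78,50],[-306,170,54,78,50],[-306,170,54,78,50],[-306,170,54,78,50],[-306,170,54,78,50],[-306,170,54,78,50],[-306,170,54,78,50]]'; python3 to.py 554.6 -136.3 150 0.1114
```

```text
t: 1.77
eef_pos: [557.2, -137.6, 178.2]
tcp_rot: [-3.141, 0.001, 0.213]
ft_force: [-0.6, 0.4, 0.0]
opening: 0.526
grip_force: 0.0
t 1.77 pos [ 557.2 -137.6  178.2] yaw 0.213 row [-2.3 -1.8 28.2] turn 5.8 j6 1.0 F [-0.6  0.4  0. ] open 0.526144776871762 0.0
```

```bash
python3 -m crank '[[0,0,25,3,50],[0,0,25,3,50],[0,0,25,3,50],[0,0,25,3,50]]' >/dev/null; python3 to.py 554.6 -136.3 105 0.1114; python3 - <<'E'
from cell import env
import cv2
for n,(r,c) in {"top":((125,245),(340,500)),"scene":((150,260),(180,320))}.items():
    cv2.imwrite(f"pics/{n}1.png",cv2.resize(env.read_camera(n)["img"][r[0]:r[1],c[0]:c[1]],None,fx=5,fy=5,interpolation=2))
E
```

```text
t 2.1 pos [ 556.4 -133.5  155.1] yaw 0.173 row [-2.2  2.5 50.1] turn 3.5 j6 1.05 F [0.4 0.1 0.1] open 0.5264389798237596 0.0
```

View pics/scene1.png

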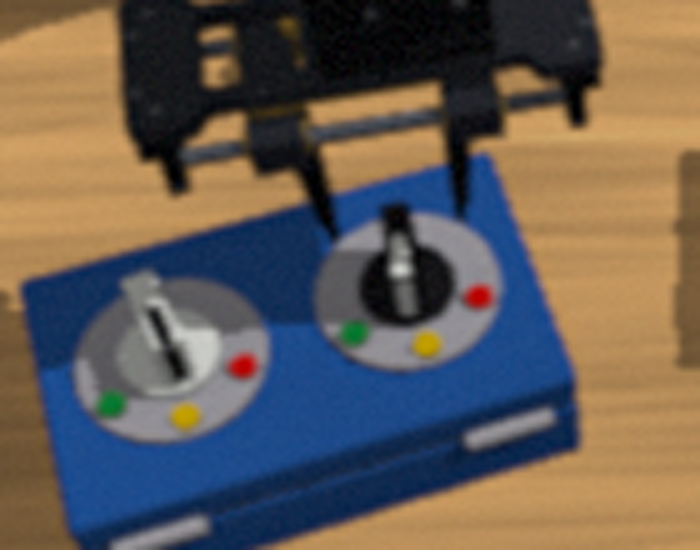

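The two fingertips, at about (335,235) and (460,215), straddle the black bar at (397,240), so the alignment is good. I'll line up fully and go down.

```bash
python3 -m crank '[[-2,2.5,0,3.5,50],[-2,2.5,15,3.5,50],[-2,2.5,30,3.5,50],[-2,2.5,45,3.5,50],[-2,2.5,50,3.5,50],[-2,2.5,50,3.5,50],[-2,2.5,50,3.5,50]]' >/dev/null; python3 to.py 554.6 -136.3 105 0.1114
```

```text
t 2.78 pos [ 555.  -136.4  105.4] yaw 0.11 row [-0.4 -0.2  0.4] turn -0.1 j6 1.1 F [ 1.1 -0.5 -0. ] open 0.5263077500393278 0.0
```

```bash
python3 -m crank '[[0,0,0,0,10],[0,0,0,0,10],[0,0,0,0,10],[0,0,0,0,10],[0,0,0,0,10],[0,0,0,0,10],[0,0,0,0,10],[0,0,0,0,10],[0,0,0,0,10],[0,0,0,0,10]]' >/dev/null; python3 to.py 554.6 -136.3 105 1.355
```

```text
t 3.62 pos [ 554.7 -135.3  104.8] yaw 0.109 row [-0.2  1.  -0.2] turn -71.4 j6 1.1 F [0.7 8.8 2.4] open 0.1443176217145482 29.98924881219864
```

Gripped: the opening is about 13.7 mm. I'll shift 1 mm to relieve the side force and turn the dial anticlockwise.

```bash
python3 -m crank '[[0,-1,0,-5,10],[0,-1,0,-12,10],[0,-1,0,-19,10],[0,-1,0,-26,10],[0,-1,0,-33,10],[0,-1,0,-40,10],[0,-1,0,-47,10],[0,-1,0,-54,10],[0,-1,0,-61,10],[0,-1,0,-67,10]]' >/dev/null; python3 to.py 554.6 -135.3 105 1.355
```

```text
t 4.45 pos [ 554.8 -135.3  104.8] yaw 1.285 row [-0.  -0.2 -0.2] turn -4.0 j6 -0.07 F [0.7 1.6 1.5] open 0.14551281852790895 29.997042417526245
```

```bash
python3 -m crank '[[0,0,0,-4,10],[0,0,0,-4,10],[0,0,0,-4,10]]' >/dev/null; python3 to.py 554.6 -135.3 105 1.355
```

```text
t 4.7 pos [ 554.8 -135.4  104.8] yaw 1.346 row [ 0.  -0.2 -0.2] turn -0.5 j6 -0.13 F [1.4 3.1 1.7] open 0.14907731723168047 29.98698502779007
```

```bash
python3 -m crank '[[0,0,0,0,45],[0,0,0,0,45],[0,0,0,0,45],[0,0,0,0,45],[0,0,-15,0,45],[0,0,-30,0,45],[0,0,-55,0,45],[0,0,-55,0,45]]' >/dev/null; python3 to.py 588 -241.1 160 0.4515
```

```text
t 5.37 pos [ 555.9 -136.   163.2] yaw 1.348 row [-95.4  54.5   3.6] turn 51.4 j6 -0.13 F [ 0.3 -0.2  0.7] open 0.46969859669566427 0.0
```

```bash
python3 -m crank '[[-96,54,4,51,50],[-96,54,4,51,50],[-96,54,4,51,50],[-96,54,4,51,50],[-96,54,4,51,50],[-96,54,4,51,50],[-96,54,4,51,50],[-96,54,4,51,50],[-96,54,4,51,50],[-96,54,4,51,50]]' >/dev/null; python3 to.py 588 -240.1 105 0.4515; python3 - <<'E'
from cell import env
import cv2
for n,(r,c) in {"top":((125,245),(340,500)),"scene":((150,260),(180,320))}.items():
    cv2.imwrite(f"pics/{n}2.png",cv2.resize(env.read_camera(n)["img"][r[0]:r[1],c[0]:c[1]],None,fx=5,fy=5,interpolation=2))
E
```

```text
t 6.2 pos [ 586.  -241.   155.4] yaw 0.462 row [ 2.2  0.1 50.4] turn 0.6 j6 0.61 F [-0.1 -0.  -1.1] open 0.5273265300454211 0.0
```

View pics/scene2.png

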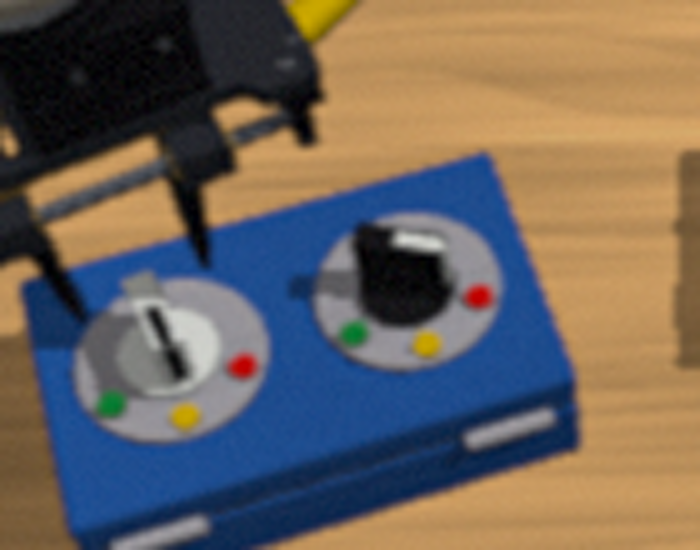

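View pics/top2.png

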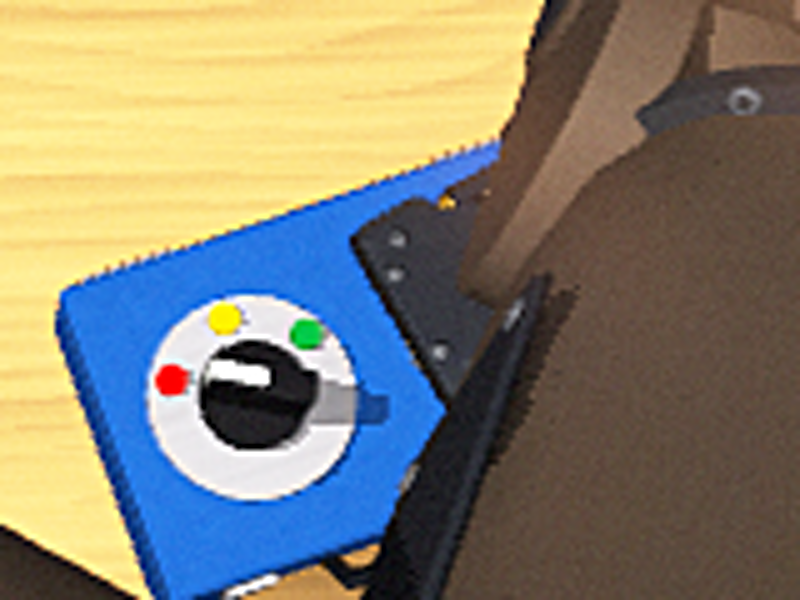

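The black stripe now points at the red stud: in the top crop it runs from about (270,377) to (210,371), and in the scene crop from (393,240) to (445,244). The fingers straddle the white bar. I'll put a number on the black dial's angle and work out what it should look like.

```bash
python3 - <<'E'
from fit import *
import cv2
def d(c,o,a,b):
    P=[unproj(c,o[0]+x/5-.4,o[1]+y/5-.4,114)[:2] for x,y in (a,b)]
    v=P[1]-P[0];print(c,P[1].round(1),np.linalg.norm(v).round(1),"dial",np.arctan2(v[1],v[0]).round(3)-.308)
d("top",(340,125),(270,377),(210,371));d("scene",(180,150),(393,240),(445,244))
# stripe centroid axis via PCA
for c,o,(x0,x1,y0,y1) in(("top",(340,125),(203,275,355,392)),("scene",(180,150),(385,450,225,256))):
    g=cv2.cvtColor(cv2.imread(f"pics/{c}2.png"),6)[y0:y1,x0:x1]; print(c,g.max())
    n,l,s,_=cv2.connectedComponentsWithStats((g>150).astype("uint8"));k=1+s[1:,4].argmax()
    yy,xx=np.where(l==k);P=np.array([unproj(c,o[0]+(x+x0)/5-.4,o[1]+(y+y0)/5-.4,114)[:2] for x,y in zip(xx,yy)])
    w,V=np.linalg.eigh(np.cov(P.T));v=V[:,1];v*=np.sign(v[1]);print(P.mean(0).round(1),"dial",(np.arctan2(v[1],v[0])-.308).round(3))
E
```

```text
top [ 557.1 -115.2] 23.5 dial 1.133
scene [ 558.7 -114.8] 23.4 dial 1.129
top 255
[ 556.7 -125. ] dial 1.049
scene 212
[ 556.7 -125.7] dial 1.012
```

The black dial reads about 1.04, on target. Next I'll descend on the white dial.

```bash
python3 -m crank '[[2,0,0,0.5,50],[2,0,15,0.5,50],[2,0,30,0.5,50],[2,0,45,0.5,50],[2,0,50,0.5,50],[2,0,50,0.5,50],[2,0,50,0.5,50]]' >/dev/null; python3 to.py 588 -240.1 105 0.4515;  python3 -m crank '[[0,0,0,0,10],[0,0,0,0,10],[0,0,0,0,10],[0,0,0,0,10],[0,0,0,0,10],[0,0,0,0,10],[0,0,0,0,10],[0,0,0,0,10],[0,0,0,0,10],[0,0,0,0,10]]' >/dev/null; python3 to.py 588 -240.1 105 -0.739
```

```text
t 6.88 pos [ 588.1 -240.2  105.9] yaw 0.45 row [-0.1 -0.1  0.9] turn -0.1 j6 0.63 F [-0.4  0.5  0.6] open 0.5256390000150984 0.0
t 7.72 pos [ 587.9 -240.1  105.8] yaw 0.45 row [0.1 0.1 0.8] turn 68.1 j6 0.63 F [-0.9  1.8  3.5] open 0.14366391415224736 29.99680995941162
```

```bash
python3 -m crank '[[0,0,0,5,10],[0,0,0,12,10],[0,0,0,19,10],[0,0,0,26,10],[0,0,0,33,10],[0,0,0,40,10],[0,0,0,47,10],[0,0,0,54,10],[0,0,0,61,10],[0,0,0,66,10]]' >/dev/null; python3 to.py 588 -240.1 105 -0.739;  python3 -m crank '[[0,0,0,2.5,10],[0,0,0,2.5,10],[0,0,0,2.5,10]]' >/dev/null; python3 to.py 588 -240.1 105 -0.739
```

```text
t 8.55 pos [ 587.9 -240.   105.8] yaw -0.709 row [ 0.1 -0.   0.8] turn 1.7 j6 1.79 F [-0.8  1.7  2.7] open 0.14557723316046345 30.00028520822525
t 8.8 pos [ 587.9 -240.   105.7] yaw -0.744 row [ 0.2 -0.   0.7] turn -0.3 j6 1.82 F [-1.6  1.7  4.5] open 0.142085873295431 29.9959534406662
```

Release, lift and back off towards the robot's right, then look.

```bash
python3 -m crank '[[0,0,0,0,45],[0,0,0,0,45],[0,0,0,0,45],[0,0,0,0,45],[0,0,-15,0,45],[0,0,-30,0,45],[0,0,-70,0,45],[0,0,-100,0,45],[0,0,-120,0,45],[0,0,-120,0,45]]' >/dev/null; python3 to.py 440 -330 230 -0.744
```

```text
t 9.63 pos [ 589.2 -240.8  230.3] yaw -0.745 row [-49.1 166.7  -0.4] turn -0.1 j6 1.82 F [ 1. -0. -0.] open 0.4746774718916795 0.0
```

```bash
python3 -m crank '[[-50,165,0,0,45],[-50,165,0,0,45],[-50,165,0,0,45],[-50,165,0,0,45],[-50,165,0,0,45],[-50,165,0,0,45],[-50,165,0,0,45]]' >/dev/null; python3 - <<'E'
from cell import env
import cv2,numpy as np
c=[cv2.resize(env.read_camera(n)["img"][r:r+110,k:k+140],None,fx=5,fy=5,interpolation=2)[:,:700] for n,r,k in(("top",140,345),("scene",155,180))]
cv2.imwrite("pics/t3.png",c[0]);cv2.imwrite("pics/s3.png",c[1])
E
```

```text
(no output)
```

View pics/t3.png

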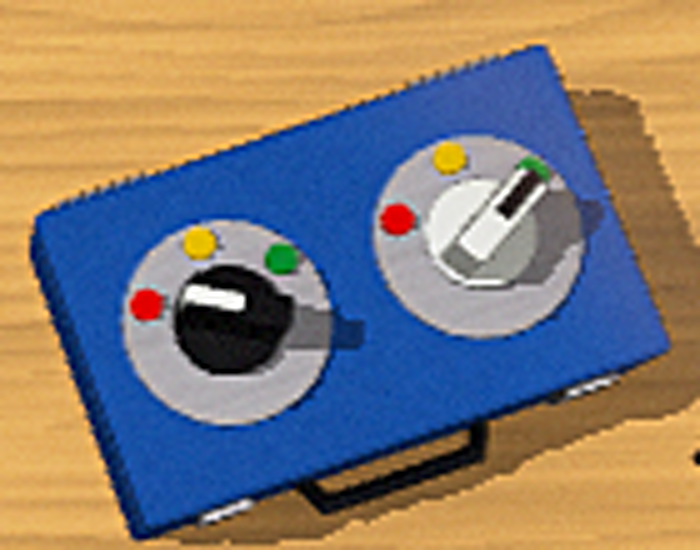

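View pics/s3.png

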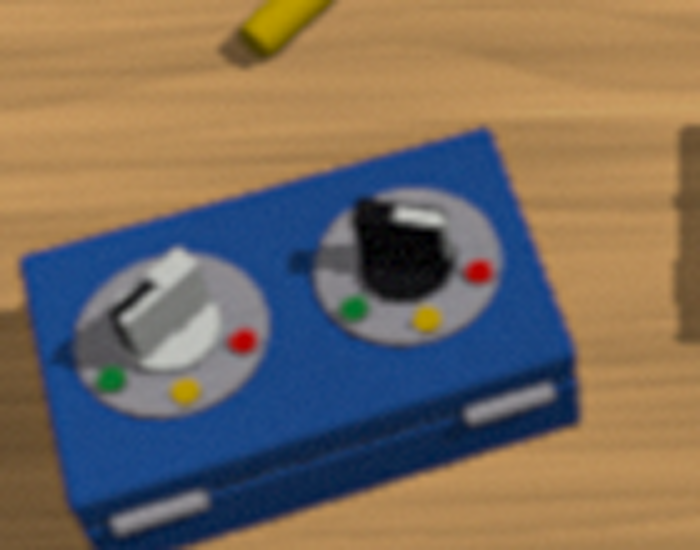

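In the top view the white pointer, from (460,255) to (535,170), is at the green stud at (535,165). The black pointer, ending near (187,293), is at the red stud at (147,305). One check of the numbers before handing in.

```bash
python3 - <<'E'
from fit import *
for c,o,a,b in(("top",(345,140),(463,256),(536,171)),("scene",(180,155),(184,257),(124,304)),("top",(345,140),(244,301),(187,293))):
    P=[unproj(c,o[0]+x/5-.4,o[1]+y/5-.4,114)[:2] for x,y in(a,b)];v=P[1]-P[0]
    print(c,P[1].round(1),np.linalg.norm(v).round(1),(np.arctan2(v[1],v[0])-.308).round(3))
E
```

```text
top [ 603.6 -256. ] 45.7 -1.057
scene [ 597.9 -251.4] 33.0 -1.088
top [ 558.3 -116.1] 22.5 1.092
```

```bash
python3 -c "
from cell import env
print(env.job_done())"
```

```text
the job is handed in; nothing more can be done
None
```

I turned the blue box's black dial to the red stud (about 1.04 rad), then its white dial to the green stud (about -1.05 rad), kept clear of the orange box, and handed the job in after roughly 10 s of the 51 s allowed; no verdict came back.

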